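Slide the air-box cover aside and push the red valve shut

TASK

The airbrush session is over: shut off the air to the red-handled line. Push the aluminium cover of the grey air box along its guides, all the way over to the far end (the robot's left) so that the valve well is fully open, then push the red valve lever clockwise through its quarter turn, right up to its stop, and leave the cover open. Do all of it by pushing with the fingers: do not take the cover's bar or the lever between the fingers, do not lift the cover out of its guides, and leave the blue valve and everything else on the table as they are.

Things in the scene. Friction and masses are not known exactly. Their poses are not given: they have to be found in the camera images.
- airbox: grey steel air box fixed to the bench, 200 (x) x 460 (y) x 108 mm tall; origin at the centre of its underside, z up, yaw varies. The half y < 0 is an open well holding two valves (170 mm clear along x, y -225 to 0 mm); the half y > 0 is a fixed deck. The cover rests on ledges at z = 98 mm; side guides and end stops rise to 108 mm. Regulator (137 mm tall) on its back (+x) wall, behind the deck.
- cover: loose aluminium cover plate, 186 (x) x 222 (y) x 4 mm, 0.3 to 0.55 kg, lying on the air box's ledges between the guides (2 mm play each side), where it slides along the box's y with light friction (2 to 6 N). Origin at the centre of its underside, axes as the box's. Starts over the well (box y = -113 to -100 mm); against the far stop it is at y = +114 mm.
- cover_bar (a point): centre of the black grab bar on the cover: 110 mm long (across the box, x), 10 mm thick (along y), its top 26 mm above the plate's underside (124 mm above the bench), its centre at 113 mm. It lies 65 mm from the plate's centre towards -y, so at box y = -178 to -165 mm at the start and +49 mm against the far stop. Axes are the cover's.
- red_valve: the marked ball valve, brass with a red lever, standing in one of two places in the well: box x = +20 mm, y = -165 or -80 mm (drawn at random). Origin on its vertical pivot, at bench height; axes as the box's. Its pipe (17 mm thick, along x) reaches up to 51 mm, the valve body to 58 mm, the 16 mm thick hub at the pivot to 69 mm above the bench.
- red_lever (a joint): angle of the red lever: 0 = open, lever along its pipe, pointing to the box's -x; grows clockwise seen from above; 1.571 = shut, at its stop, pointing to the box's +y. Starts between 0 and 0.3. Friction of about 0.18 N m holds it where it is left.
- red_axis (a point): point on the red valve's vertical pivot at the lever's mid-height, 76 mm above the bench
- red_grip (a point): point on the red lever 40 mm out from its pivot, at mid-height, 76 mm above the bench. The red sleeve runs from 16 to 56 mm out, 12 mm wide, 12 mm tall (70 to 82 mm above the bench). Axes: x towards the pivot, y across the lever, z up.
- blue_lever (a joint): angle of the blue lever of the other valve, which is alike and stands in the other place; starts between 0 and 0.1 (open) and is to stay so
- blue_axis (a point): point on the blue valve's vertical pivot at its lever's mid-height, 76 mm above the bench
- paint_yellow_bottle: yellow dropper paint bottle, 34 mm across, 68 mm tall, standing loose in front of the air box; origin at the centre of its underside
- paint_green_bottle: green dropper paint bottle, 34 mm across, 68 mm tall, standing loose in front of the air box; origin at the centre of its underside
- cleaner_jar: amber glass cleaner jar with black cap, 60 mm across, 85 mm tall, standing loose off the well end (right-hand end) of the air box; origin at the centre of its underside
- tape_roll: grey roll of tape lying flat, 90 mm across with a 54 mm hole, 24 mm tall, loose, off the well end of the air box; origin at the centre of its underside
- airbrush: airbrush on a black rubber-footed rest, 50 x 150 mm, 56 mm tall, loose behind the air box; origin at the centre of its underside
- recorder: handheld black and silver sound recorder, 155 x 60 x 27 mm, lying loose on the table; origin under its middle
- puppet: animation puppet (yellow jumper, green cap) on a round wooden base 70 mm across, 134 mm tall, loose; origin at the centre of its underside

How it is judged:
By the outcome, as a careful person would: the job done as asked, in the order asked, and still so for the second after the job is handed in, with the robot touching nothing.
It also fails if it takes over 51 s, if anything falls off the work surface, if the arm or the gripper's body presses on something with over 40 N, if the wrist force passes 120 N, or if a joint passes its speed limit or range.

ROBOT

A 6-joint arm with a two-finger parallel gripper is mounted at the origin on the work surface. World frame = base frame: x ahead of the robot, y to its left, z up, the work surface at z = 0. Lengths are in m, angles in rad, forces in N, time in s.
With the tool pointing down it reaches from about 0.35 to 0.975 m from the base axis. Payload 4.9 kg.
Tool frame: the origin (TCP) lies where the fingers leave the gripper's body, on its centre line; the fingertips stand 73 mm ahead of it and the grasp point (between the pads) lies 54 mm ahead of it; z points along the fingers, y is the direction in which the jaws open and shut (so a half turn about z gives the same grasp; the last joint's range is limited). The gripper opens to 85 mm and grips with 20 to 120 N. Pads are 22 mm wide; open, the fingers measure 114 mm over their backs; the gripper's body (76 mm by 85 mm) begins 54 mm behind the grasp point. The pads swing forward as they close: fully open they stand 13 mm farther back than shut.
Start: joints at [1.16, 0.053, 1.613, -0, 1.476, -0.119], TCP at [0.18, 0.599, 0.304] pointing down, gripper open.
Joint ranges: [-3.01, 3.01], [-1.01, 2.22], [0.06, 2.58], [-1.02, 4.17], [0.09, 2.62], [-3.14, 3.14]. Speed limits (rad/s): [2.57, 2.57, 3.14, 3.14, 3.14, 3.14].

INTERFACE

Orientations are given as a rotation vector (axis times angle).
In Python, from station import monitor, vision, workorder gives the robot as it stands.
- The arm moves only by the tool arm_command, never from a script. Its argument "rows" is text: rows parted by semicolons, each of 6 numbers parted by spaces: the shift along the world's x, y, z in mm, then the turn, a rotation vector about the world's x, y, z in degrees. In form: tx ty tz wx wy wz; .... A call has 1 to 12 rows; each row is the pose to reach, as a shift and turn from the pose measured when the call began; what a row does not reach only later rows make up. A row lasts 1/8 s, in which the tool goes at most 62.5 mm and 10.7 degrees, less where a joint would pass 70% of its speed; a pose out of reach is approached as far as the arm can. A call with a gripper value outside its range is refused whole. "jaw" is the opening, from 0 (shut) to 1 (fully open), set as the call begins (left out, the last holds). The fingers move at their own pace and stop on an object; "squeeze" is the grip in N (left out, the last holds). Time passes only in rows, so rows that repeat a pose let the fingers close. It gives the time, the measured TCP pose, the force and the opening at its end, in the units of the state.
- monitor.get_obs(): the state, without advancing time (a new reading comes with each control period).
- vision.get_image(name): name is "scene" or "top" or "wrist"; returns a dict with "frame" (480x640x3 uint8, red, green, blue), "vfov" (degrees; the focal length in pixels is half the picture's height over the tangent of half this angle, whatever the lens; pixels are square), "cx", "cy" (the principal point, pixels), "R" (3x3) and "t" (3): a world point X has camera coordinates R X + t; the wrist camera has in their place "T_tool_cam" (4x4, takes a point from camera to tool coordinates, whose origin is the TCP and whose axes are the flange's). Camera axes: x right, y down, z forward; pixel columns grow to the right and rows downward; lengths in m; the calibration is good to about 2 mm. A picture is of the moment at which its call begins: read the wrist's pose just before it. There is no depth.
- workorder.finish_job(): hands the job in, once; it reports no verdict.
The state is a dict: "t": time; "q": joint angles; "dq": joint speeds; "effort": joint torques, N m; "tool_pos": TCP position; "tool_rot": TCP orientation; "contact_force": force on the tool from outside, world axes, zero at the start; "wrist_torque": the same for the moment, N m; "opening": finger opening in m.
Only numpy, scipy, OpenCV 4.12 (cv2) and the standard library are available. Lean on these libraries where they do the work, as an engineer would, in place of code of your own. Each camera call takes 0.05 s, during which the arm holds its last target. There are 200 camera calls.

## Working session

There is one attempt and no reset: what is moved stays moved. The work goes in short steps, Python scripts to look and compute and a tool call to move; the robot and the scene stay as the last step left them, time stands still between calls to the robot, and variables do not carry over. Pictures are saved under pics/ and viewed, about 8 in all and at most 12, crops included, and the job is handed in when it is done.

Besides the shell and the picture viewer there is one more tool, called after "Request:" by a JSON object that holds its "name" and its "arguments". arm_command: Moves the arm, as the interface text tells. Its arguments: {"type":"object","properties":{"rows":{"type":"string"},"jaw":{"type":"number"},"squeeze":{"type":"number"}},"required":["rows"]}

```bash
mkdir -p pics; cat > h.py <<'E'
import numpy as np, cv2
from station import monitor, vision, workorder
def snap(n,f):
    d=vision.get_image(n); cv2.imwrite('pics/'+f,d['frame'][:,:,::-1])
    np.save('pics/'+f+'.npy',{k:v for k,v in d.items()},allow_pickle=True); return d
def load(f): return np.load('pics/'+f+'.npy',allow_pickle=True).item()
def K(d): return 240/np.tan(np.radians(d['vfov'])/2)
def ray(d,u,v,z):
    f=K(d); r=np.array([(u-d['cx'])/f,(v-d['cy'])/f,1]); R=np.array(d['R']);t=np.array(d['t'])
    c=-R.T@t; w=R.T@r; return c+w*(z-c[2])/w[2]
def proj(d,X):
    p=np.array(d['R'])@np.array(X)+np.array(d['t']); return K(d)*p[:2]/p[2]+[d['cx'],d['cy']]
E
python3 - <<'E'
from h import *
o=monitor.get_obs(); print({k:np.round(v,3) for k,v in o.items()})
a=snap('top','top1.png'); b=snap('scene','scene1.png')
for d in(a,b): print(d['vfov'],d['cx'],d['cy'],-np.array(d['R']).T@d['t'])
E
```

```text
{'t': np.float64(0.0), 'q': array([ 1.16 ,  0.053,  1.614,  0.   ,  1.476, -0.119]), 'dq': array([ 0.   ,  0.001, -0.   , -0.002,  0.001, -0.001]), 'effort': array([-2.0000e-03, -3.9367e+01, -3.7018e+01, -0.0000e+00,  7.0000e-03,
       -0.0000e+00]), 'tool_pos': array([0.18 , 0.598, 0.303]), 'tool_rot': array([-4.570e-01, -3.108e+00,  3.000e-03]), 'contact_force': array([-0.098,  0.291,  0.002]), 'wrist_torque': array([ 0.014,  0.059, -0.019]), 'opening': np.float64(0.085)}
53.377196066246505 320.92345880816055 238.7190902791538 [0.43039748 0.10326076 1.09203326]
57.56625208645109 317.7011912464549 240.23657795166088 [1.06447337 0.23703434 0.86767824]
```

View pics/top1.png

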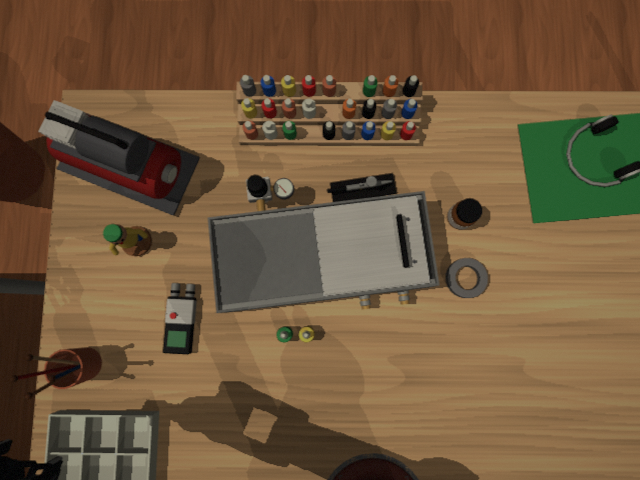

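View pics/scene1.png

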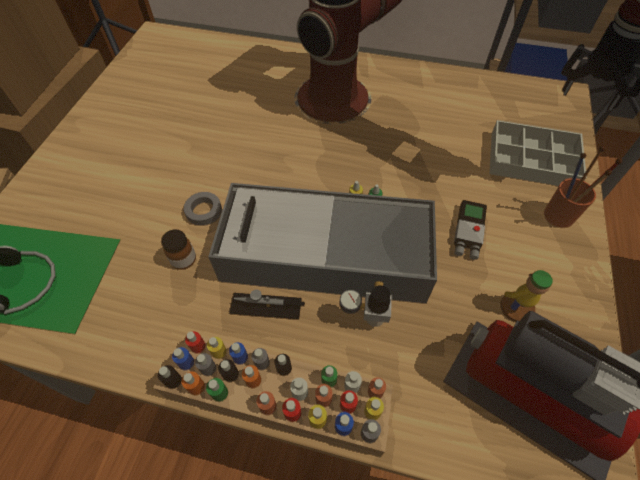

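The top view shows the box from about (210,215) to (436,290), with the bar near (404,241). The yellow and green bottles sit in front at (306,334) and (285,334). The jar (467,212) and tape (468,278) are off the well end. I'll enlarge this area.

```bash
python3 - <<'E'
import cv2
i=cv2.imread('pics/top1.png')[185:345,200:460]; cv2.imwrite('pics/c1.png',cv2.resize(i,None,fx=3,fy=3,interpolation=cv2.INTER_CUBIC))
E
```

```text
(no output)
```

View pics/c1.png

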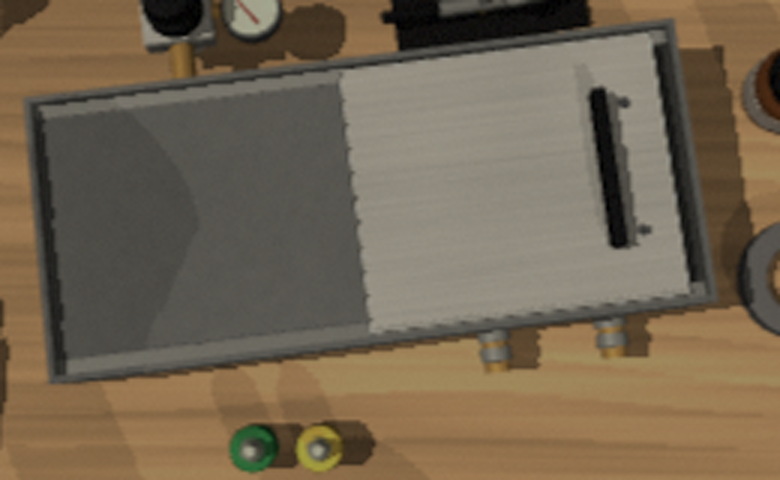

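In the crop the rim corners are (25,98), (673,20), (715,300) and (52,382). The top of the bar runs from (598,89) to (620,247).

```bash
cat >> h.py <<'E'
def W(B,p): # box -> world
    x,y,th=B; c,s=np.cos(th),np.sin(th); p=np.array(p,float); return np.array([x+c*p[0]-s*p[1],y+s*p[0]+c*p[1],*p[2:]])
E
python3 - <<'E'
from h import *
from scipy.optimize import least_squares
d=load('top1.png')
cr=lambda u,v:(u/3+200-.33,v/3+185-.33)
px=[cr(*p) for p in [(25,98),(673,20),(715,300),(52,382)]]
P=[ray(d,*p,.108)[:2] for p in px]; print(np.round(P,4))
print([round(float(np.linalg.norm(P[i]-P[(i+1)%4])),4) for i in range(4)])
L=[(.1,.23),(.1,-.23),(-.1,-.23),(-.1,.23)]
f=lambda B:np.ravel([W(B,l)-p for l,p in zip(L,P)])
s=least_squares(f,[.6,.1,0]);B=s.x;print('B',B.round(4),np.degrees(B[2]),np.round(s.fun,4))
np.save('B.npy',B)
for p in [(590,90),(606,90),(612,248),(630,245)]:
    w=ray(d,*cr(*p),.124)[:2]-B[:2]; c,s_=np.cos(B[2]),np.sin(B[2]); print('bar',w.round(4),(np.array([[c,s_],[-s_,c]])@w).round(4))
for y in(-.178,-.165,.049): print(y,W(B,(0,y)).round(4))
for y in(-.165,-.08): print('valve',W(B,(.02,y)).round(4))
for n,p in dict(g=(253,448),y=(319,447)).items(): print(n,ray(d,*cr(*p),.066))
E
```

```text
[[ 0.6133  0.3531]
 [ 0.6715 -0.1008]
 [ 0.4758 -0.1251]
 [ 0.4169  0.3266]]
[0.4576, 0.1972, 0.4555, 0.1982]
B [0.5444 0.1134 0.1287] 7.374462544448564 [ 0.0008  0.0013  0.0016 -0.001  -0.0011 -0.0024 -0.0012  0.0021]
bar [ 0.0737 -0.153 ] [ 0.0535 -0.1612]
bar [ 0.0738 -0.164 ] [ 0.0521 -0.1721]
bar [-0.0348 -0.1663] [-0.0558 -0.1605]
bar [-0.0327 -0.1785] [-0.0553 -0.1728]
-0.178 [ 0.5672 -0.0631]
-0.165 [ 0.5656 -0.0502]
0.049 [0.5381 0.162 ]
valve [ 0.5854 -0.0476]
valve [0.5745 0.0367]
g [0.37151424 0.19242019 0.066     ]
y [0.37260031 0.14592803 0.066     ]
```

```bash
cat >> h.py <<'E'
from scipy.spatial.transform import Rotation as Ro
def go(p,yaw=None): # shift in mm from present TCP to world p, turn (deg)
    o=monitor.get_obs(); R=Ro.from_rotvec(o['tool_rot']).as_matrix()
    a=np.degrees(np.arctan2(R[1,1],R[0,1]))
    print('shift',((np.array(p)-o['tool_pos'])*1e3).round(1),'jawang',round(a,2),'zaxis',R[:,2].round(4),'t',o['t'],'F',o['contact_force'].round(1))
E
python3 - <<'E'
from h import *
B=np.load('B.npy')
go(W(B,(0,-.192,.250))); print(W(B,(0,-.192)))
E
```

```text
shift [ 389.4 -675.2  -52.8] jawang 73.28 zaxis [-7.0e-04 -1.7e-03 -1.0e+00] t 0.1 F [ 0.4 -0.2 -0.2]
[ 0.56902498 -0.07698069]
```

Request:
{"name": "arm_command", "arguments": {"rows": "40 -60 0 0 0 -8; 80 -120 0 0 0 -16; 115 -180 0 0 0 -24; 150 -240 0 0 0 -32; 180 -295 0 0 0 -40; 210 -350 0 0 0 -48; 240 -405 0 0 0 -56; 270 -460 -10 0 0 -62; 300 -515 -20 0 0 -65.9; 330 -570 -35 0 0 -65.9; 360 -625 -45 0 0 -65.9; 389.4 -675.2 -52.8 0 0 -65.9", "jaw": 0}}

```text
t: 1.6
tool_pos: [0.5526, -0.0495, 0.2542]
tool_rot: [-2.073, -2.358, 0.002]
contact_force: [0.8, 0.5, 0.0]
opening: -0.0002
```

```bash
python3 - <<'E'
from h import *
B=np.load('B.npy')
go(W(B,(0,-.192,.1825))); print(monitor.get_obs()['opening'])
E
```

```text
shift [ 16.4 -27.4 -71.7] jawang 7.35 zaxis [-2.4e-03  4.0e-04 -1.0e+00] t 1.6 F [0.8 0.5 0. ]
-0.00017179386370411376
```

Request:
{"name": "arm_command", "arguments": {"rows": "16.4 -27.4 -10 0 0 0; 16.4 -27.4 -10 0 0 0; 16.4 -27.4 -25 0 0 0; 16.4 -27.4 -40 0 0 0; 16.4 -27.4 -52 0 0 0; 16.4 -27.4 -52 0 0 0; 16.4 -27.4 -52 0 0 0"}}

```text
t: 2.48
tool_pos: [0.5691, -0.0767, 0.2025]
tool_rot: [-2.073, -2.359, 0.002]
contact_force: [0.4, -0.2, -0.4]
opening: 0.0001
```

```bash
python3 - <<'E'
from h import *
B=np.load('B.npy')
go(W(B,(0,-.192,.1825)))
d=snap('scene','scene2.png'); w=snap('wrist','wrist2.png')
i=d['frame'][150:310,170:430,::-1]
i=cv2.resize(i,(780,480),interpolation=cv2.INTER_CUBIC); j=cv2.resize(w['frame'][:,:,::-1],(160,120)); i[:120,620:]=j; cv2.imwrite('pics/c2.png',i)
E
```

```text
shift [ -0.1  -0.3 -20. ] jawang 7.38 zaxis [-1.9e-03  2.0e-04 -1.0e+00] t 2.475 F [ 0.4 -0.2 -0.4]
```

View pics/c2.png

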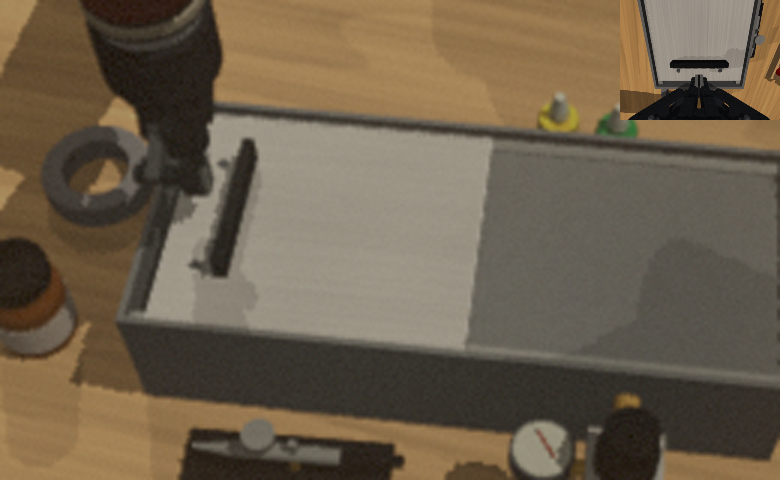

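The scene crop shows the shut fingers at (195,180), over the plate between the bar (240,205) and the end stop (155,240). In the wrist inset they are centred on the bar. I'll lower them and push.

Request:
{"name": "arm_command", "arguments": {"rows": "0 0 -10 0 0 0; 0 0 -20 0 0 0; 0 0 -20 0 0 0; -0.6 5 -20 0 0 0; -1.3 10 -20 0 0 0; -2.6 20 -20 0 0 0; -4.5 35 -20 0 0 0; -6.5 50 -20 0 0 0; -8.4 65 -20 0 0 0; -10.4 80 -20 0 0 0; -12.3 95 -20 0 0 0; -12.9 100 -20 0 0 0"}}

```text
t: 4.08
tool_pos: [0.5565, 0.0241, 0.1833]
tool_rot: [-2.073, -2.361, 0.001]
contact_force: [-0.0, -2.8, 1.3]
opening: -0.0001
```

```bash
python3 - <<'E'
from h import *
B=np.load('B.npy')
go(W(B,(0,.033,.1825)))
E
```

```text
shift [-16.3 122.1  -0.8] jawang 7.43 zaxis [-6.e-04 -3.e-04 -1.e+00] t 4.075 F [-0.  -2.8  1.3]
```

Request:
{"name": "arm_command", "arguments": {"rows": "-1.3 10 0 0 0 0; -3.2 25 0 0 0 0; -5.2 40 0 0 0 0; -7.1 55 0 0 0 0; -9 70 0 0 0 0; -11 85 0 0 0 0; -12.3 96 0 0 0 0; -13.4 104 0 0 0 0; -14 109 0 0 0 0; -14.4 112 0 0 0 0; -14.7 114 0 0 0 0; -14.9 116 0 0 0 0"}}

```text
t: 5.58
tool_pos: [0.5416, 0.1399, 0.1832]
tool_rot: [-2.073, -2.36, 0.001]
contact_force: [1.0, -3.5, 1.1]
opening: 0.0003
```

Request:
{"name": "arm_command", "arguments": {"rows": "-0.3 2 0 0 0 0; -0.5 4 0 0 0 0; -0.6 5 0 0 0 0; -0.8 6 0 0 0 0"}}

```text
t: 6.08
tool_pos: [0.5409, 0.1454, 0.1832]
tool_rot: [2.072, 2.36, -0.003]
contact_force: [1.3, -7.1, 0.7]
opening: 0.0001
```

```bash
python3 - <<'E'
from h import *
B=np.load('B.npy')
go(W(B,(0,.033,.1825)))
d=snap('top','top3.png')
cv2.imwrite('pics/c3.png',cv2.resize(d['frame'][185:345,200:460,::-1],(780,480),interpolation=cv2.INTER_CUBIC))
E
```

```text
shift [-0.8  0.7 -0.7] jawang 7.42 zaxis [-2.0e-04 -2.2e-03 -1.0e+00] t 6.075 F [ 1.3 -7.1  0.7]
```

View pics/c3.png

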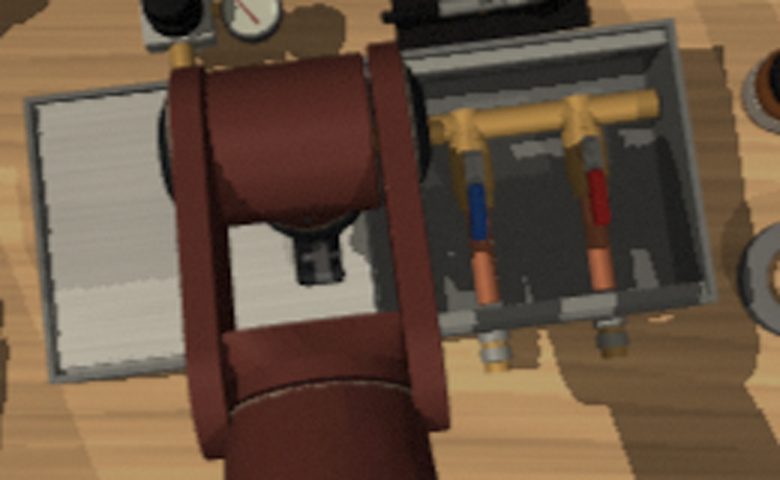

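The well is open. The red lever is at (598,195) in the right-hand place, box y = -165 mm, and the blue one is at (478,212). I'll nudge again to confirm the stop.

Request:
{"name": "arm_command", "arguments": {"rows": "-0.2 2 0 0 0 0; -0.4 3.5 0 0 0 0; -0.5 4 0 0 0 0"}}

```text
t: 6.5
tool_pos: [0.542, 0.1468, 0.1835]
tool_rot: [2.067, 2.353, -0.006]
contact_force: [5.1, -14.8, -0.3]
opening: -0.0
```

```bash
python3 - <<'E'
from h import *
B=np.load('B.npy')
go(W(B,(-.022,-.197,.215)))
E
```

```text
shift [   5.9 -231.6   31.5] jawang 7.41 zaxis [ 0.0041 -0.0092 -0.9999] t 6.5 F [  5.1 -14.8  -0.3]
```

Request:
{"name": "arm_command", "arguments": {"rows": "1.5 -12 0 0 0 0; 2.5 -20 5 0 0 0; 3 -30 25 0 0 0; 4 -60 31.5 0 0 0; 5 -100 31.5 0 0 0; 5.9 -145 31.5 0 0 0; 5.9 -190 31.5 0 0 0; 5.9 -225 31.5 0 0 0; 5.9 -231.6 31.5 0 0 0; 5.9 -231.6 31.5 0 0 0; 5.9 -231.6 31.5 0 0 0"}}

```text
t: 7.88
tool_pos: [0.5479, -0.0838, 0.2154]
tool_rot: [2.066, 2.355, -0.006]
contact_force: [-0.4, -0.7, 0.3]
opening: -0.0
```

```bash
python3 - <<'E'
from h import *
B=np.load('B.npy')
go(W(B,(-.022,-.197,.144)))
w=snap('wrist','wrist4.png'); d=snap('scene','scene4.png')
i=np.hstack([cv2.resize(w['frame'],(400,300)),cv2.resize(d['frame'][150:310,190:403],(400,300))]); cv2.imwrite('pics/c4.png',i[:,:,::-1])
E
```

```text
shift [ -0.1  -0.9 -71.4] jawang 7.48 zaxis [ 0.0045 -0.0087 -1.    ] t 7.875 F [-0.4 -0.7  0.3]
```

View pics/c4.png

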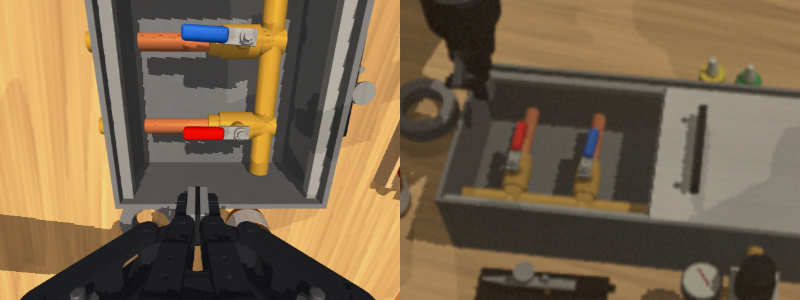

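Both views show the fingers on the sleeve's line, at wrist (200,195) against the red sleeve (185–223,133). They are on its trailing side and inside the end wall. I'll lower them.

Request:
{"name": "arm_command", "arguments": {"rows": "-0.4 2 -20 0 0 0; -0.4 2 -40 0 0 0; -0.4 2 -55 0 0 0; -0.4 2 -66 0 0 0; -0.4 2 -73 0 0 0; -0.4 2 -73 0 0 0; -0.4 2 -73 0 0 0"}}

```text
t: 8.85
tool_pos: [0.5479, -0.0819, 0.1428]
tool_rot: [2.065, 2.354, -0.005]
contact_force: [0.2, -0.1, 0.1]
opening: 0.0
```

```bash
python3 - <<'E'
from h import *
B=np.load('B.npy'); o=monitor.get_obs(); go((0,0,0))
# finger centre: r out along the lever, off trailing side; section 29 (box x) x 22 (box y)
for th in np.arange(0,1.72,.15):
    u=np.array([-np.cos(th),np.sin(th)]); n=np.array([-np.sin(th),-np.cos(th)]) # trailing normal
    h=abs(n[0])*.0145+abs(n[1])*.011
    p=np.array([.02,-.165])+.042*u+(.006+h)*n
    print(round(th,2),p.round(4),((W(B,p)-o['tool_pos'][:2])*1e3).round(1))
E
```

```text
shift [-547.9   81.9 -142.8] jawang 7.5 zaxis [ 0.0054 -0.0092 -0.9999] t 8.85 F [ 0.2 -0.1  0.1]
0.0 [-0.022 -0.182] [-2. 12.]
0.15 [-0.0244 -0.1776] [-4.9 16.1]
0.3 [-0.0263 -0.1725] [-7.5 20.9]
0.45 [-0.0275 -0.1667] [-9.4 26.5]
0.6 [-0.0278 -0.1605] [-10.5  32.6]
0.75 [-0.027  -0.1539] [-10.6  39.3]
0.9 [-0.0251 -0.1471] [-9.5 46.2]
1.05 [-0.0218 -0.1405] [-7.1 53.2]
1.2 [-0.0171 -0.1344] [-3.3 59.9]
1.35 [-0.0112 -0.129 ] [ 1.9 66. ]
1.5 [-0.0042 -0.1246] [ 8.3 71.2]
1.65 [ 0.0021 -0.1214] [14.1 75.2]
```

Request:
{"name": "arm_command", "arguments": {"rows": "-1 6 0 0 0 0; -2 12 0 0 0 0; -5 16 0 0 0 0; -7.5 21 0 0 0 0; -9.4 26.5 0 0 0 0; -10.5 32.5 0 0 0 0; -10.6 39.5 0 0 0 0; -9.5 46 0 0 0 0; -7 53 0 0 0 0; -3.3 60 0 0 0 0; -3.3 60 0 0 0 0"}}

```text
t: 10.22
tool_pos: [0.5448, -0.0221, 0.1435]
tool_rot: [2.063, 2.354, -0.006]
contact_force: [-0.1, -3.2, 2.5]
opening: -0.0002
```

```bash
python3 - <<'E'
from h import *
B=np.load('B.npy')
for p in[(-.0112,-.129,.142),(-.0042,-.1246,.142),(-.0005,-.1225,.142)]: go(W(B,p))
E
```

```text
shift [ 5.   6.1 -1.5] jawang 7.54 zaxis [ 0.0059 -0.0105 -0.9999] t 10.225 F [-0.1 -3.2  2.5]
shift [11.4 11.4 -1.5] jawang 7.54 zaxis [ 0.0059 -0.0105 -0.9999] t 10.225 F [-0.1 -3.2  2.5]
shift [14.8 13.9 -1.5] jawang 7.54 zaxis [ 0.0059 -0.0105 -0.9999] t 10.225 F [-0.1 -3.2  2.5]
```

Request:
{"name": "arm_command", "arguments": {"rows": "2.5 3 -1 0 0 0; 5 6 -1 0 0 0; 8 9 -1 0 0 0; 11 11 -1 0 0 0; 13 12 -1 0 0 0; 14.5 12.3 -1 0 0 0; 15.5 12.5 -1 0 0 0; 16.5 12.6 -1 0 0 0; 16.5 12.6 -1 0 0 0"}}

```text
t: 11.35
tool_pos: [0.561, -0.0092, 0.142]
tool_rot: [2.064, 2.355, -0.007]
contact_force: [-4.9, -1.0, 0.6]
opening: -0.0
```

Request:
{"name": "arm_command", "arguments": {"rows": "1 0.1 0 0 0 0; 2 0.3 0 0 0 0; 3 0.4 0 0 0 0; 3 0.4 0 0 0 0"}}

```text
t: 11.85
tool_pos: [0.5622, -0.0089, 0.1419]
tool_rot: [2.067, 2.359, -0.014]
contact_force: [-13.0, -3.6, 7.3]
opening: -0.0
```

Request:
{"name": "arm_command", "arguments": {"rows": "1 0.1 0 0 0 0; 2 0.3 0 0 0 0; 3 0.4 0 0 0 0; 3 0.4 0 0 0 0"}}

```text
t: 12.35
tool_pos: [0.5628, -0.0088, 0.1418]
tool_rot: [-2.07, -2.363, 0.024]
contact_force: [-15.2, -4.2, 9.8]
opening: 0.0002
```

The force climbs to 15 N with hardly any motion, so the lever should be at its stop. I'll back off, raise the fingers and look.

Request:
{"name": "arm_command", "arguments": {"rows": "-8 -2 0 0 0 0; -15 -3 0 0 0 0; -15 -3 10 0 0 0; -15 -3 40 0 0 0; -15 -3 80 0 0 0; -15 -3 110 0 0 0; -40 -40 140 0 0 0; -60 -90 160 0 0 0; -80 -140 160 0 0 0; -100 -190 160 0 0 0; -110 -240 160 0 0 0; -110 -250 160 0 0 0"}}

```text
t: 13.85
tool_pos: [0.4525, -0.2612, 0.303]
tool_rot: [2.073, 2.358, -0.023]
contact_force: [1.7, 0.3, -0.4]
opening: 0.0
```

```bash
python3 - <<'E'
from h import *
go((0,0,0))
d=snap('top','top5.png')
cv2.imwrite('pics/c5.png',cv2.resize(d['frame'][180:345,200:500,::-1],(800,440),interpolation=cv2.INTER_CUBIC))
E
```

```text
shift [-452.5  261.2 -303. ] jawang 7.35 zaxis [-0.0083 -0.0122 -0.9999] t 13.85 F [ 1.7  0.3 -0.4]
```

View pics/c5.png

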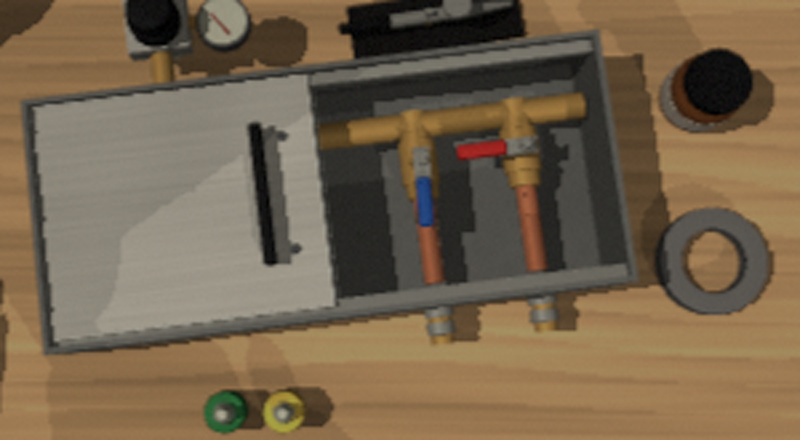

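In the crop, the red lever points left along the box, from its hub (522,147) to its tip (458,153). Blue still lies along its pipe, from (421,160) to (426,225). The cover sits at the left end with its edge at (309,75)–(336,305). I'll check the numbers.

```bash
python3 - <<'E'
from h import *
B=np.load('B.npy'); d=load('top5.png'); c,s=np.cos(B[2]),np.sin(B[2])
b=lambda u,v,z:np.array([[c,s],[-s,c]])@(ray(d,u*.375+200-.3,v*.375+180-.3,z)[:2]-B[:2])
for n,p in dict(redtip=(458,153,.082),redin=(505,148,.082),redhub=(522,147,.08),bluehub=(421,160,.08),bluetip=(426,225,.082),edge1=(309,75,.102),edge2=(336,305,.102),bar1=(256,124,.124),bar2=(269,264,.124)).items(): print(n,(b(*p)*1e3).round(1))
# precise: red pixel PCA
im=d['frame'].astype(int)
for nm,m in dict(red=(im[...,0]>110)&(im[...,1]<60)&(im[...,2]<60),blue=(im[...,2]>90)&(im[...,0]<60)&(im[...,1]<100)).items():
    v,u=np.nonzero(m); k=(u>350)&(u<410)&(v>210)&(v<275); u,v=u[k],v[k]
    P=np.array([np.array([[c,s],[-s,c]])@(ray(d,x,y,.082)[:2]-B[:2]) for x,y in zip(u,v)])
    e=np.linalg.svd(P-P.mean(0))[2][0]; e*=np.sign(e[1] if nm=='red' else -e[0]); print(nm,len(u),P.mean(0).round(4),'angle',np.arctan2(e[1],-e[0]).round(3))
E
```

```text
redtip [  19.1 -108.8]
redin [  18.5 -146.7]
redhub [  17.9 -160.6]
bluehub [ 17.4 -78.9]
bluetip [-35.1 -75.8]
edge1 [92.8  2.1]
edge2 [-89.6   2.9]
bar1 [54.9 47.3]
bar2 [-53.3  49.7]
red 92 [ 0.0203 -0.1278] angle 1.599
blue 84 [-0.0164 -0.0766] angle 0.067
```

```bash
python3 -c "
from h import *
print(workorder.finish_job())"
```

```text
the job is handed in; nothing more can be done
None
```

The air to the red-handled line is shut off: the cover is open against its far stop and the red lever is at its closed stop. I handed the job in at about 14 s of the 51 s allowed, and the hand-in gives no verdict.

I did both pushes with the fingers shut, so nothing was gripped or lifted. The robot finished clear of everything.

- **Cover:** it slid with about 3 N, and the force rose to 15 N when it met the stop. Its edge then measured box y ≈ +2.5 mm, against the +3 mm expected. The bar measured +48.5 mm, against +49 mm.
- **Red lever:** the force rose to about 15 N at the stop with almost no further movement. The final picture gives an angle of about 1.60 rad against 1.571, which is within measuring error. There was also an upward force of about 10 N during the last push; I did not find the cause, and it was gone once I backed off.
- **Everything else:** the blue lever measured about 0.07 rad, within its starting range of 0 to 0.1. In the last top view the bottles, jar and tape looked undisturbed. I did not measure the other loose items again.

No check failed.

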